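# Put the jars away in their trays

### The job

Sort the four jars on the worktop into their places: the two spice jars stand in the long rack, one in each pocket (either way round), the salt shaker in the square stand with one pocket, and the honey jar in the round white dish. Each must stand upright on the floor of its place, let go. Don't knock any of them over, and leave the tin and the yoghurt pot where they are.

Things in the scene. Friction and masses are not known exactly. Their poses are not given: they have to be found in the camera images.
- spice_a: spice jar with a red lid: a round glass jar with a paper label, 45 mm in diameter, 108 mm tall (lid 45 mm in diameter, from 87 mm up), about 0.11 kg. Origin at the centre of its underside, z up. Stands upright on the worktop, in one row with the other jars behind the trays; wall cabinets hang about 0.47 m above the worktop a little farther back, so lift low there.
- spice_c: spice jar with a dark brown lid: a round glass jar with a black label, 41 mm in diameter, 105 mm tall (lid 40 mm in diameter, from 84 mm up), about 0.11 kg. Origin at the centre of its underside, z up. Stands upright on the worktop.
- salt_shaker: salt shaker: a round clear and grey shaker with a narrower domed grey metal top with small holes and no label, body 44 mm in diameter up to about 66 mm, top 34 mm in diameter, 90 mm tall in all, about 0.1 kg. Origin at the centre of its underside, z up. Stands upright on the worktop.
- honey_jar: honey jar: a stout glass jar with amber contents and a wide red lid, 86 mm tall, body 56 mm along its x and 62 mm along its y, lid 56 mm in diameter from 75 mm up, about 0.36 kg; best gripped across its x. Origin at the centre of its underside, z up. Stands upright on the worktop.
- spice_rack: long rack for the spice jars: a dark wooden block, fixed to the worktop, 76 mm (its x) by 165 mm (its y) by 18 mm high, with two square pockets 62 x 62 mm, 12 mm deep (pocket floor 6 mm above the underside), centred on its y axis at y = +42.5 mm and y = -42.5 mm. Origin at the centre of the underside, z up.
- salt_stand: square stand for the salt shaker: a dark wooden block, fixed to the worktop, 76 x 76 x 18 mm, with one square pocket 62 x 62 mm in its centre, 12 mm deep (pocket floor 6 mm above the underside). Origin at the centre of the underside, z up.
- honey_dish: round dish for the honey jar: white ceramic, fixed to the worktop, 92 mm in outer diameter, 83 mm across inside, 16 mm high, its inner floor 6 mm above the underside. Origin at the centre of the underside, z up.
- tin_half: bystander: a low food tin, 75 mm in diameter, 58 mm tall; to be left alone. Origin at the centre of its underside.
- yoghurt_pot: bystander: a white yoghurt pot, 72 mm in diameter, 71 mm tall; to be left alone. Origin at the centre of its underside.
Not all that is in view belongs to the job. Leave any blue look-alike of the honey_jar alone.

How it is judged:
By the outcome, as a careful person would: the job done as asked, in the order asked, and still so for the second after the job is handed in, with the robot touching nothing.
It also fails if it takes over 93 s, if anything falls off the work surface, if the arm or the gripper's body presses on something with over 40 N, if the wrist force passes 120 N, or if a joint passes its speed limit or range.

### The arm

A 6-joint arm with a two-finger parallel gripper is mounted at the origin on a cart in front of the work surface, level with it; the furniture and walls round the work are solid. World frame = base frame: x ahead of the robot, y to its left, z up, the work surface at z = 0. Lengths are in m, angles in rad, forces in N, time in s.
With the tool pointing down it reaches from about 0.425 to 0.95 m from the base axis. Payload 3.5 kg.
Tool frame: the origin (TCP) lies at the very end of the fingers, on their centre line; the grasp point (between the pads) lies 19 mm behind it (grip_depth is the distance from the TCP to the grasp point, in m); x points along the fingers, z is the direction in which the jaws open and shut, and the axes are right-handed (so a half turn about x gives the same grasp; the last joint's range is limited). The gripper opens to 85 mm and grips with 20 to 120 N. Pads are 22 mm wide; open, the fingers measure 114 mm over their backs; the gripper's body (76 mm by 85 mm) begins 54 mm behind the grasp point. The pads swing forward as they close: fully open they stand 13 mm farther back than shut.
Start: joints at [-1.362, 0.286, 1.577, -0, 1.279, -0.15], TCP at [0.237, -0.632, 0.231] pointing down, gripper open.
Joint ranges: [-2.77, 2.77], [-0.9, 2.22], [0.21, 2.48], [-1.53, 4.67], [0.24, 2.81], [-2.84, 2.84]. Speed limits (rad/s): [2.79, 2.79, 3.14, 3.14, 3.14, 3.14].

### API

Orientations are given as a unit quaternion [x, y, z, w].
In Python, from plant import get_state, read_camera, calibration, sign_off, recognise, grip_depth gives the robot as it stands. The module is installed in compiled form; this text tells all that it offers.
- The arm moves only by the tool servo_tool, never from a script. Its argument "deltas" is a list that holds one entry, the list of rows, each a list of 4 numbers: the shift along the world's x, y, z scaled (see below), then the turn about the world's z scaled (see below). In form: [[[tx, ty, tz, spin], ...]]. A call has exactly 5 rows; each row is the pose to reach, as a shift and turn from the pose commanded when the call began; what a row does not reach only later rows make up. The controller multiplies each number of a shift by 10 cm and each number of a turn by 90 degrees. A row lasts 1/10 s, in which the tool goes at most 50 mm and 8.59 degrees, less where a joint would pass 70% of its speed; a pose out of reach is approached as far as the arm can. A call with a number of a shift or a turn outside -1 to 1 is refused whole. A call with a gripper value outside its range is refused whole. "claw" is the gripper's target within -1 to 1 (fully open at 1, half-way at 0, shut at -1), set as the call begins (left out, the last holds). The fingers move at their own pace and stop on an object; "force" is the grip in N (left out, the last holds). Time passes only in rows, so rows that repeat a pose let the fingers close, or fill a call up. It gives the time, the measured TCP pose, the force and the opening at its end, in the units of the state.
- get_state(): the state, without advancing time (a new reading comes with each control period).
- read_camera(name): name is "scene" or "top"; returns the picture (480x640x3 uint8, blue, green, red); there is no depth.
- calibration(name): a dict with "intrinsics" (3x3 intrinsics, pixels), "dist" ([k1, k2, p1, p2, k3] as OpenCV has them; the pictures are not rectified), "R" (3x3) and "t" (3): a world point X has camera coordinates R X + t. Camera axes: x right, y down, z forward; pixel columns grow to the right and rows downward; lengths in m; the calibration is good to about 2 mm. A picture is of the moment at which its call begins. calibration takes no time and is no camera call.
- sign_off(): hands the job in, once; it reports no verdict.
Trained networks look in the newest picture that a camera, given by its name, has taken for a name from the list of things; names that differ only in an ending like _2 or _b are one class to them, and where a whole thing is asked for, a point or a joint stands for the part that bears it (a point fixed in the world has none). Each returns a list of dicts, best first, with "p" (0 to 1); they miss things now and then, are a little off and sometimes report something else, mostly with a low value. They report only what shows in the picture. A call takes as long as a camera call. They do not tell look-alikes from the thing itself.
- recognise(camera, query): "at" ([x, y, z] in m, in world coordinates, good to about 4 mm: the middle of the surface that is visible of it).
The state is a dict: "time": time; "qpos": joint angles; "dq": joint speeds; "joint_efforts": joint torques, N m; "eef_pos": TCP position; "tcp_rot": TCP orientation; "contact_force": force on the tool from outside, world axes, zero at the start; "wrist_torque": the same for the moment, N m; "opening": opening from 0.0 (shut) to 1.0 (fully open).
Only numpy, scipy, OpenCV 4.12 (cv2) and the standard library are available. Lean on these libraries where they do the work, as an engineer would, in place of code of your own. Each camera call takes 0.05 s, during which the arm holds its last target. There are 200 camera calls.

## Working session

There is one attempt and no reset: what is moved stays moved. The work goes in short steps, Python scripts to look and compute and a tool call to move; the robot and the scene stay as the last step left them, time stands still between calls to the robot, and variables do not carry over. Pictures are saved under pics/ and viewed, about 12 in all and at most 16, crops included, and the job is handed in when it is done.

Besides the shell and the picture viewer there is one more tool, called after "Call:" in YAML: its name, and indented under it one key for each argument. servo_tool: Moves the arm, as the interface text tells. Its arguments: {"type":"object","properties":{"deltas":{"type":"array"},"claw":{"type":"number"},"force":{"type":"number"}},"required":["deltas"]}

```bash
mkdir -p pics
python3 - <<'E'
from plant import *
import cv2,numpy as np
s=get_state();print(s['time'],s['eef_pos'],s['tcp_rot'],s['opening'],grip_depth)
for c in ["scene","top"]:
    cv2.imwrite(f"pics/{c}0.png",read_camera(c))
    k=calibration(c);print(c,-np.array(k['R']).T@np.array(k['t']),np.array(k['R']).round(2).tolist())
    for q in ["spice_a","spice_c","salt_shaker","honey_jar","spice_rack","salt_stand","honey_dish","tin_half","yoghurt_pot"]:
        print(c,q,[(np.round(d['at'],3).tolist(),round(d['p'],2)) for d in recognise(c,q)])
print(get_state()['time'])
E
```

```text
0.0 [ 0.23693871 -0.63134881  0.22993819] [ 0.40332942  0.58179325 -0.40217303  0.58060215] 0.9954812182259556 0.0187
scene [-0.20647229  1.0852116   0.65410857] [[-0.79, -0.61, -0.02], [-0.26, 0.37, -0.89], [0.55, -0.7, -0.45]]
scene spice_a [([0.507, 0.276, 0.068], 0.91), ([0.522, -0.224, 0.057], 0.76)]
scene spice_c [([0.507, 0.276, 0.068], 0.91), ([0.522, -0.224, 0.057], 0.76)]
scene salt_shaker [([0.529, -0.064, 0.043], 0.83)]
scene honey_jar [([0.501, 0.127, 0.049], 0.89), ([0.356, 0.517, 0.056], 0.59)]
scene spice_rack [([0.418, -0.239, 0.011], 0.75), ([0.501, 0.127, 0.05], 0.42)]
scene salt_stand [([0.417, 0.006, 0.009], 0.74)]
scene honey_dish [([0.408, 0.252, 0.004], 0.92)]
scene tin_half [([0.474, 0.445, 0.054], 0.58)]
scene yoghurt_pot [([0.678, -0.111, 0.049], 0.63)]
top [0.40192352 0.0922552  1.21201569] [[0.01, -1.0, -0.03], [-0.99, -0.0, -0.1], [0.1, 0.03, -0.99]]
top spice_a [([0.51, 0.253, 0.104], 0.91), ([0.527, -0.232, 0.105], 0.76)]
top spice_c [([0.51, 0.253, 0.104], 0.91), ([0.527, -0.232, 0.105], 0.76)]
top salt_shaker [([0.528, -0.068, 0.074], 0.78)]
top honey_jar [([0.374, 0.488, 0.088], 0.76), ([0.511, 0.11, 0.083], 0.75)]
top spice_rack [([0.409, -0.249, 0.004], 0.91)]
top salt_stand [([0.421, 0.006, 0.005], 0.96)]
top honey_dish [([0.407, 0.247, 0.007], 0.9)]
top tin_half [([0.528, -0.23, 0.099], 0.65), ([0.481, 0.423, 0.053], 0.6), ([0.526, -0.07, 0.075], 0.23)]
top yoghurt_pot [([0.686, -0.128, 0.076], 0.59), ([0.409, -0.249, 0.004], 0.37)]
1.0
```

View pics/scene0.png

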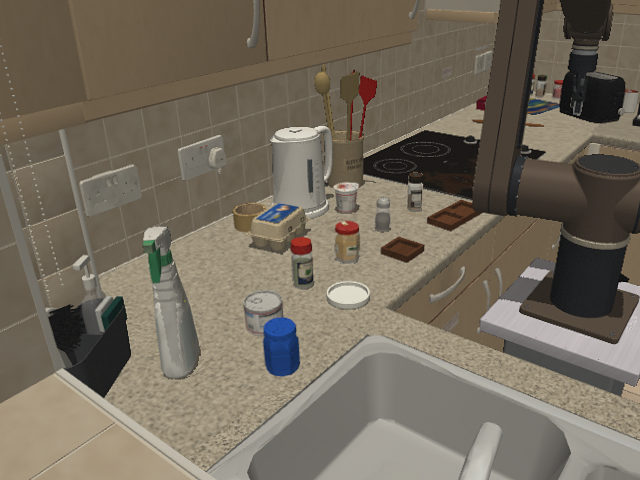

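View pics/top0.png

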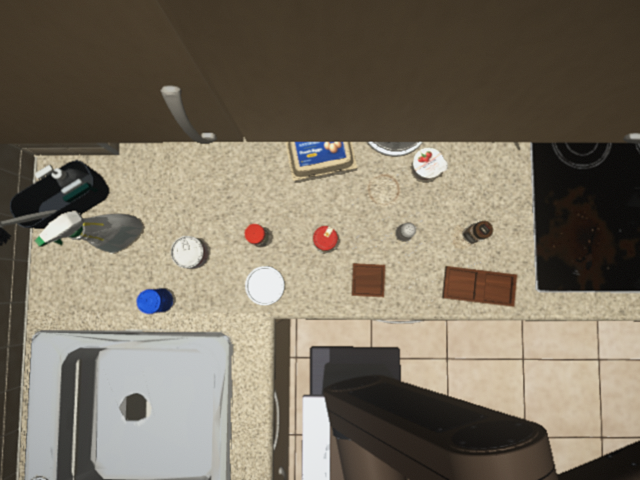

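Candidates (scene picture pixels):
- Red lids at (302,262) and (347,243). The taller, slim one with a label is spice_a; the stout amber one is the honey jar.
- The blue look-alike at (282,347) is left alone.
- The dark-lid jar at (415,192) is spice_c.
- The clear and grey one at (383,215) is the salt shaker.

Next I'll check these in a close crop and measure.

```bash
cat > h.py <<'E'
import cv2,numpy as np
from plant import *
def p2w(c,uv,z):
    k=calibration(c);K=np.array(k['intrinsics'],float);R=np.array(k['R']);t=np.array(k['t'])
    n=cv2.undistortPoints(np.array(uv,float).reshape(-1,1,2),K,np.array(k['dist'],float)).reshape(-1,2)
    d=np.c_[n,np.ones(len(n))]@R; o=-R.T@t
    return o+d*((z-o[2])/d[:,2])[:,None]
def w2p(c,X):
    k=calibration(c)
    return cv2.projectPoints(np.array(X,float).reshape(-1,1,3),cv2.Rodrigues(np.array(k['R']))[0],np.array(k['t'],float),np.array(k['intrinsics'],float),np.array(k['dist'],float))[0].reshape(-1,2)
def blob(m):
    cs,_=cv2.findContours(m.astype(np.uint8),0,2);return max(cs,key=cv2.contourArea)
E
python3 - <<'E'
from h import *
from scipy.spatial.transform import Rotation as Ro
s=get_state();print(Ro.from_quat(s['tcp_rot']).as_matrix().round(3))
T=cv2.imread('pics/top0.png');S=cv2.imread('pics/scene0.png')
hs=cv2.cvtColor(T,cv2.COLOR_BGR2HSV).astype(int)
red=((hs[...,0]<8)|(hs[...,0]>172))&(hs[...,1]>150)&(hs[...,2]>90)
for nm,(x0,y0,x1,y1),z in [('spice_a',(238,218,275,255),.108),('honey',(305,220,345,258),.086)]:
    m=np.zeros(red.shape,bool);m[y0:y1,x0:x1]=red[y0:y1,x0:x1]
    c=blob(m);(u,v),r=cv2.minEnclosingCircle(c);print(nm,u,v,r,p2w('top',[(u,v),(u+r,v)],z).round(4).tolist())
for nm,(x0,y0,x1,y1) in [('rack',(435,258,525,312)),('stand',(345,255,392,305))]:
    m=np.zeros(red.shape,bool);m[y0:y1,x0:x1]=((hs[...,1]>100)&(hs[...,2]<140))[y0:y1,x0:x1]
    b=cv2.boxPoints(cv2.minAreaRect(blob(m)));w=p2w('top',b,.018);print(nm,w.mean(0).round(4),w.round(3)[:,:2].tolist())
m=np.zeros(red.shape,bool);m[262:312,240:292]=((hs[...,1]<35)&(hs[...,2]>170))[262:312,240:292]
(u,v),r=cv2.minEnclosingCircle(blob(m));print('dish',p2w('top',[(u,v),(u+r,v)],.016).round(4).tolist())
a=cv2.resize(T[205:315,235:535],None,fx=2.6,fy=2.6,interpolation=2)
b=cv2.resize(S[165:295,270:430],None,fx=2.4,fy=2.4,interpolation=2)
c=np.zeros((600,780,3),np.uint8);c[:286,:780]=a[:, :780];c[287:287+b.shape[0],:b.shape[1]]=b
cc=cv2.resize(T[215:260,300:350],None,fx=6,fy=6,interpolation=2);c[300:300+cc.shape[0],450:450+cc.shape[1]]=cc
cv2.imwrite('pics/crop1.png',c)
E
```

```text
[[-0.     0.936  0.351]
 [-0.     0.351 -0.936]
 [-1.    -0.     0.   ]]
spice_a 254.2291717529297 233.375 9.91564655303955 [[0.5188, 0.2632, 0.108], [0.5189, 0.2413, 0.108]]
honey 325.03350830078125 237.65362548828125 12.042096138000488 [[0.5122, 0.1077, 0.086], [0.5123, 0.0808, 0.086]]
rack [ 0.4075 -0.2527  0.018 ] [[0.38, -0.165], [0.454, -0.175], [0.435, -0.341], [0.361, -0.33]]
stand [0.4205 0.007  0.018 ] [[0.385, 0.046], [0.459, 0.042], [0.456, -0.032], [0.382, -0.028]]
dish [[0.4055, 0.2517, 0.016], [0.4058, 0.2043, 0.016]]
```

View pics/crop1.png

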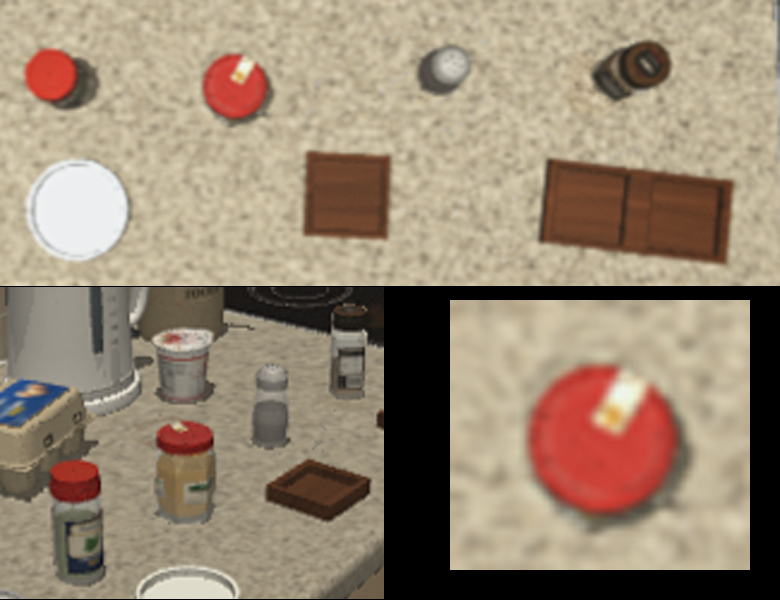

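Run:
```python
from h import *
T=cv2.imread('pics/top0.png');S=cv2.imread('pics/scene0.png')
salt=p2w('top',[(408.8,229.2)],.085)[0];c=p2w('top',[(484.2,229.6)],.105)[0]
print(salt.round(4),c.round(4))
def ring(x,y,z,r):
    a=np.linspace(0,2*np.pi,60);return np.c_[x+r*np.cos(a),y+r*np.sin(a),0*a+z]
out=[]
f=5
def draw(cam,I,jars):
    for x,y,h,r,r2 in jars:
        u,v=w2p(cam,[(x,y,h/2)])[0].astype(int)
        u0,v0=u-26,v-26
        k=cv2.resize(I[v0:v0+52,u0:u0+52],None,fx=f,fy=f,interpolation=2)
        if r:
            for z,q in [(0,r),(h,r2)]:
                p=((w2p(cam,ring(x,y,z,q))-[u0,v0]+.5)*f).astype(np.int32);cv2.polylines(k,[p],True,(0,255,0) if z else (255,255,0),1)
        out.append(k[:, :260])
draw('scene',S,[(.519,.263,.108,.0225,.0225),(salt[0],salt[1],.09,.022,.017),(c[0],c[1],.105,.0205,.02)])
draw('top',T,[(.519,.263,.108,.0225,.0225),(salt[0],salt[1],.09,.022,.017)])
draw('scene',S,[(.512,.108,.086,0,0)])
cv2.imwrite('pics/ov.png',np.vstack([np.hstack(out[:3]),np.hstack(out[3:])]))
```

```text
[ 0.532  -0.0789  0.085 ] [ 0.5295 -0.2403  0.105 ]
```

View pics/ov.png

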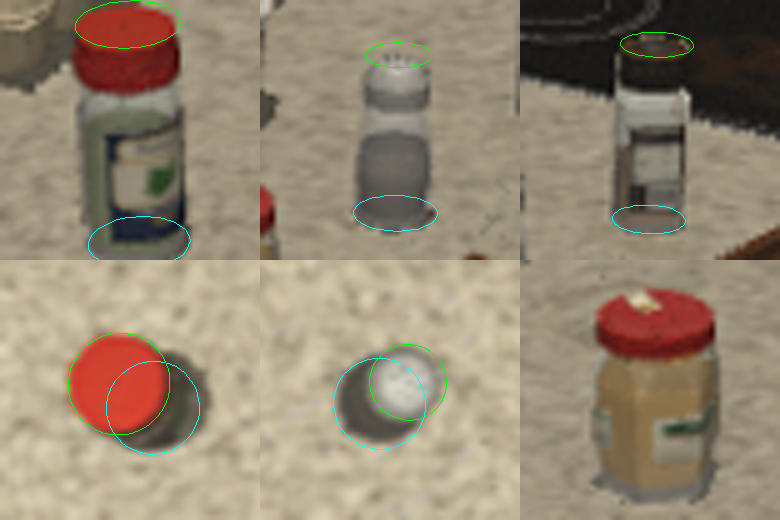

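The crops confirm the choices. spice_a is at (0.519,0.263), honey at (0.512,0.108), salt at (0.532,-0.079) and spice_c at (0.530,-0.240). The overlay rings fit to about 3 mm. The honey jar's flats suit jaws set along roughly y.

Call:
servo_tool:
  deltas:
    - [[0.2,0.2,0,-0.05],[0.4,0.4,0,-0.1],[0.6,0.6,0,-0.15],[0.8,0.8,0,-0.2],[1,1,0,-0.2]]
  claw: 1
  force: 40

```text
time: 1.5
eef_pos: [0.3378, -0.5312, 0.2314]
tcp_rot: [0.489, 0.511, -0.489, 0.511]
contact_force: [-0.2, 0.4, -0.5]
opening: 1.0
```

Call:
servo_tool:
  deltas:
    - [[0.2,0.2,0,0],[0.4,0.4,0,0],[0.6,0.6,0,0],[0.8,0.8,0,0],[1,1,0,0]]

```text
time: 2.0
eef_pos: [0.4378, -0.4311, 0.2314]
tcp_rot: [0.489, 0.511, -0.489, 0.511]
contact_force: [0.0, -0.3, 0.7]
opening: 0.996
```

Call:
servo_tool:
  deltas:
    - [[0.2,0.2,0,0],[0.4,0.4,0,0],[0.6,0.6,0,0],[0.8,0.8,0,0],[0.92,1,0,0]]

```text
time: 2.5
eef_pos: [0.5302, -0.331, 0.2314]
tcp_rot: [0.489, 0.511, -0.488, 0.511]
contact_force: [0.2, -0.7, -1.4]
opening: 0.999
```

Call:
servo_tool:
  deltas:
    - [[0,0.3,0,0],[0,0.6,0,0],[0,0.92,0,0],[0,0.92,-0.3,0],[0,0.92,-0.5,0]]

```text
time: 3.0
eef_pos: [0.5292, -0.2388, 0.1809]
tcp_rot: [0.488, 0.511, -0.488, 0.512]
contact_force: [-0.2, 0.5, 0.2]
opening: 1.004
```

Call:
servo_tool:
  deltas:
    - [[0,0,-0.2,0],[0,0,-0.4,0],[0,0,-0.6,0],[0,0,-0.8,0],[0,0,-1,0]]

```text
time: 3.5
eef_pos: [0.5292, -0.24, 0.0807]
tcp_rot: [0.489, 0.511, -0.489, 0.511]
contact_force: [-0.3, -0.9, -0.6]
opening: 0.998
```

Call:
servo_tool:
  deltas:
    - [[0,0,-0.1,0],[0,0,-0.2,0],[0,0,-0.33,0],[0,0,-0.33,0],[0,0,-0.33,0]]

```text
time: 4.0
eef_pos: [0.5292, -0.2401, 0.0484]
tcp_rot: [0.489, 0.511, -0.489, 0.511]
contact_force: [0.1, -0.2, 1.1]
opening: 1.002
```

Call:
servo_tool:
  deltas:
    - [[0,0,0,0],[0,0,0,0],[0,0,0,0],[0,0,0,0],[0,0,0,0]]
  claw: -1

```text
time: 4.5
eef_pos: [0.5298, -0.2405, 0.0494]
tcp_rot: [0.489, 0.51, -0.489, 0.512]
contact_force: [0.6, 0.2, 3.2]
opening: 0.527
```

Call:
servo_tool:
  deltas:
    - [[0,0,0,0],[0,0,0,0],[0,0,0,0],[0,0,0,0],[0,0,0,0]]

```text
time: 5.0
eef_pos: [0.5298, -0.2405, 0.0494]
tcp_rot: [0.489, 0.51, -0.489, 0.512]
contact_force: [0.4, 0.8, 6.0]
opening: 0.528
```

Call:
servo_tool:
  deltas:
    - [[0,0,0.1,0],[0,0,0.25,0],[0,0,0.4,0],[0,0,0.5,0],[0,0,0.5,0]]

```text
time: 5.5
eef_pos: [0.5304, -0.2408, 0.1011]
tcp_rot: [0.489, 0.509, -0.488, 0.513]
contact_force: [0.3, 0.5, -0.9]
opening: 0.529
```

Call:
servo_tool:
  deltas:
    - [[-0.1,-0.05,0,0],[-0.3,-0.15,0,0],[-0.55,-0.25,0,0],[-0.8,-0.35,0,0],[-1,-0.45,0,0]]

```text
time: 6.0
eef_pos: [0.4265, -0.2847, 0.0971]
tcp_rot: [0.489, 0.512, -0.489, 0.51]
contact_force: [-0.5, -0.5, -1.0]
opening: 0.528
```

Call:
servo_tool:
  deltas:
    - [[-0.15,-0.05,0,0],[-0.26,-0.09,0,0],[-0.26,-0.09,0,0],[-0.26,-0.09,-0.1,0],[-0.26,-0.09,-0.2,0]]

```text
time: 6.5
eef_pos: [0.4037, -0.2939, 0.0779]
tcp_rot: [0.489, 0.511, -0.489, 0.512]
contact_force: [-1.0, -0.3, -0.7]
opening: 0.525
```

Call:
servo_tool:
  deltas:
    - [[0,0,-0.08,0],[0,0,-0.16,0],[0,0,-0.2,0],[0,0,-0.24,0],[0,0,-0.24,0]]

```text
time: 7.0
eef_pos: [0.4036, -0.2941, 0.0553]
tcp_rot: [0.489, 0.511, -0.488, 0.511]
contact_force: [-1.8, 1.3, 5.6]
opening: 0.526
```

Run:
```python
from h import *
s=get_state();print(s['time'],s['eef_pos'],s['contact_force'],s['opening'])
S=read_camera('scene');T=read_camera('top')
a=cv2.resize(S[160:260,380:490],None,fx=3.6,fy=3.6,interpolation=2);b=cv2.resize(T[200:320,410:540],None,fx=3,fy=3,interpolation=2)
cv2.imwrite('pics/c1.png',np.hstack([a[:360,:396],b[:360]]))
```

```text
7.0 [ 0.40362263 -0.29412978  0.05534499] [-1.80722903  1.33133437  5.62817616] 0.5261370776746497
```

View pics/c1.png

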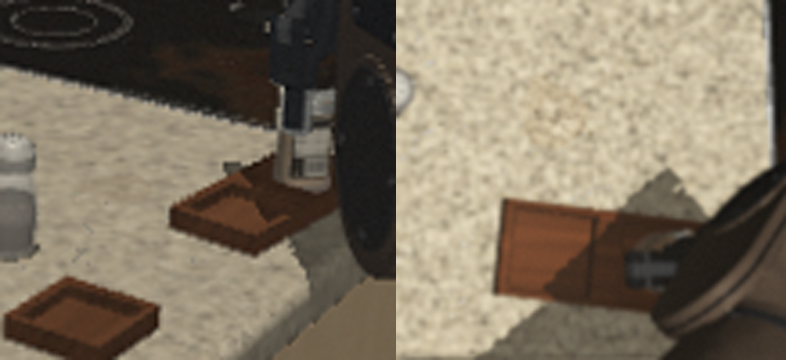

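Contact came at the pocket-floor height (0.0554 measured); a jar standing on the rim would have stopped about 12 mm higher. I'll release and go to the salt shaker.

Call:
servo_tool:
  deltas:
    - [[0,0,0,0],[0,0,0,0],[0,0,0,0],[0,0,0,0],[0,0,0,0]]
  claw: 1

```text
time: 7.6
eef_pos: [0.403, -0.294, 0.0542]
tcp_rot: [0.489, 0.511, -0.489, 0.511]
contact_force: [-0.4, -0.7, -0.1]
opening: 0.996
```

Call:
servo_tool:
  deltas:
    - [[0,0,0.1,0],[0,0,0.3,0],[0,0,0.5,0],[0,0,0.75,0],[0,0,1,0]]

```text
time: 8.1
eef_pos: [0.403, -0.2939, 0.1559]
tcp_rot: [0.489, 0.511, -0.489, 0.511]
contact_force: [0.5, -1.0, -0.2]
opening: 1.001
```

Call:
servo_tool:
  deltas:
    - [[0,0,0.3,0],[0.2,0.25,0.3,0],[0.45,0.5,0.3,0],[0.7,0.75,0.3,0],[1,1,0.3,0]]

```text
time: 8.6
eef_pos: [0.5037, -0.1931, 0.1854]
tcp_rot: [0.489, 0.51, -0.489, 0.511]
contact_force: [0.4, -0.4, 0.8]
opening: 1.003
```

Call:
servo_tool:
  deltas:
    - [[0.1,0.25,0,0],[0.2,0.5,0,0],[0.29,0.8,0,0],[0.29,1,0,0],[0.29,1,0,0]]

```text
time: 9.1
eef_pos: [0.5321, -0.0918, 0.1849]
tcp_rot: [0.488, 0.512, -0.488, 0.512]
contact_force: [-0.8, -0.5, 0.2]
opening: 1.002
```

Run:
```python
from h import *
s=get_state();print(s['time'],s['eef_pos'],s['contact_force'],s['opening'])
S=read_camera('scene')
a=cv2.resize(S[120:270,340:490],None,fx=4,fy=4,interpolation=2)
cv2.imwrite('pics/c2.png',a)
```

```text
9.1 [ 0.53211054 -0.09184796  0.18492022] [-0.84866319 -0.54462801  0.2281434 ] 1.0016196689485894
```

View pics/c2.png

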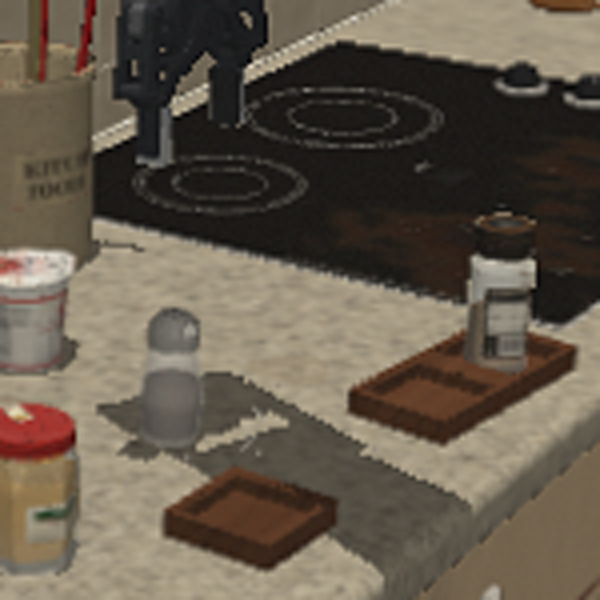

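spice_c stands upright in the far pocket (crop about (500,300)).

Call:
servo_tool:
  deltas:
    - [[0,0.15,0,0],[0,0.15,-0.2,0],[0,0.15,-0.45,0],[0,0.15,-0.7,0],[0,0.15,-0.96,0]]

```text
time: 9.65
eef_pos: [0.5322, -0.0794, 0.088]
tcp_rot: [0.489, 0.51, -0.489, 0.511]
contact_force: [-0.0, -1.0, -0.4]
opening: 0.997
```

Call:
servo_tool:
  deltas:
    - [[0,0,-0.2,0],[0,0,-0.4,0],[0,0,-0.6,0],[0,0,-0.6,0],[0,0,-0.6,0]]

```text
time: 10.15
eef_pos: [0.532, -0.0792, 0.0285]
tcp_rot: [0.489, 0.511, -0.489, 0.511]
contact_force: [0.4, -0.2, -0.4]
opening: 1.0
```

Call:
servo_tool:
  deltas:
    - [[0,0,0,0],[0,0,0,0],[0,0,0,0],[0,0,0,0],[0,0,0,0]]
  claw: -1

```text
time: 10.65
eef_pos: [0.533, -0.0791, 0.0298]
tcp_rot: [0.489, 0.51, -0.488, 0.512]
contact_force: [-0.1, 1.0, 6.5]
opening: 0.457
```

Call:
servo_tool:
  deltas:
    - [[0,0,0,0],[0,0,0,0],[0,0,0,0],[0,0,0,0],[0,0,0,0]]

```text
time: 11.15
eef_pos: [0.533, -0.0791, 0.0298]
tcp_rot: [0.489, 0.511, -0.488, 0.512]
contact_force: [-1.6, 1.8, 5.2]
opening: 0.454
```

Call:
servo_tool:
  deltas:
    - [[0,0,0.1,0],[0,0,0.25,0],[0,0,0.4,0],[0,0,0.5,0],[0,0,0.5,0]]

```text
time: 11.65
eef_pos: [0.5337, -0.0795, 0.081]
tcp_rot: [0.489, 0.509, -0.488, 0.513]
contact_force: [0.5, 0.2, -1.2]
opening: 0.46
```

Call:
servo_tool:
  deltas:
    - [[-0.1,0.1,0,0],[-0.3,0.25,0,0],[-0.55,0.45,0,0],[-0.8,0.65,0,0],[-1,0.85,0,0]]

```text
time: 12.15
eef_pos: [0.4288, 0.0075, 0.0768]
tcp_rot: [0.488, 0.512, -0.489, 0.51]
contact_force: [0.2, 0.6, -1.0]
opening: 0.457
```

Call:
servo_tool:
  deltas:
    - [[-0.04,0,0,0],[-0.06,0,0,0],[-0.06,0,0,0],[-0.06,0,-0.1,0],[-0.06,0,-0.15,0]]

```text
time: 12.65
eef_pos: [0.4262, 0.0056, 0.0624]
tcp_rot: [0.489, 0.511, -0.489, 0.511]
contact_force: [-0.0, 0.0, -2.1]
opening: 0.455
```

Run:
```python
from h import *
s=get_state();print(s['time'],s['eef_pos'],s['contact_force'],s['opening'])
S=read_camera('scene');T=read_camera('top')
a=cv2.resize(S[170:290,340:460],None,fx=3.3,fy=3.3,interpolation=2);b=cv2.resize(T[210:330,320:440],None,fx=3.3,fy=3.3,interpolation=2)
cv2.imwrite('pics/c3.png',np.hstack([a,b]))
```

```text
12.65 [0.42618217 0.00557561 0.06241787] [-0.02179474  0.02009463 -2.1152464 ] 0.4553941799881162
```

View pics/c3.png

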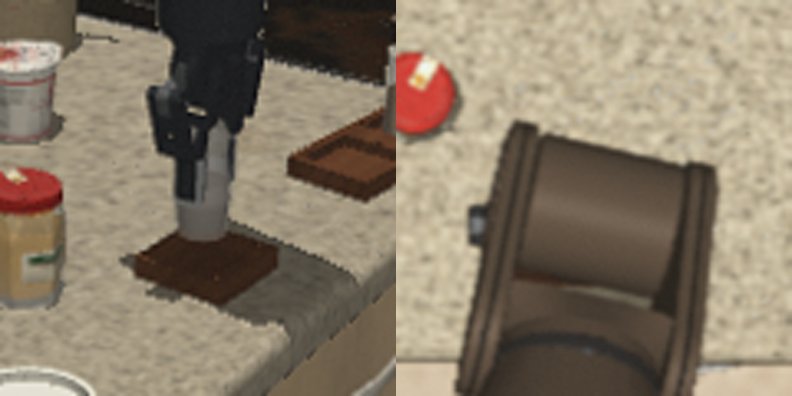

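The shaker is held upright over the stand (left crop about (205,215)). Lowering it.

Call:
servo_tool:
  deltas:
    - [[0,0,-0.08,0],[0,0,-0.16,0],[0,0,-0.22,0],[0,0,-0.27,0],[0,0,-0.29,0]]

```text
time: 13.25
eef_pos: [0.4267, 0.006, 0.0358]
tcp_rot: [0.488, 0.512, -0.489, 0.51]
contact_force: [-8.6, 1.5, 23.6]
opening: 0.455
```

Call:
servo_tool:
  deltas:
    - [[0,0,0.01,0],[0,0,0.01,0],[0,0,0.01,0],[0,0,0.01,0],[0,0,0.01,0]]

```text
time: 13.75
eef_pos: [0.4266, 0.0059, 0.0358]
tcp_rot: [0.489, 0.511, -0.488, 0.511]
contact_force: [-0.7, 0.8, 5.2]
opening: 0.455
```

Call:
servo_tool:
  deltas:
    - [[0,0,0,0],[0,0,0,0],[0,0,0,0],[0,0,0,0],[0,0,0,0]]
  claw: 1

```text
time: 14.25
eef_pos: [0.4258, 0.0061, 0.0351]
tcp_rot: [0.489, 0.511, -0.489, 0.511]
contact_force: [1.0, -0.0, -0.1]
opening: 1.0
```

Call:
servo_tool:
  deltas:
    - [[0,0,0.1,0],[0,0,0.3,0],[0,0,0.5,0],[0,0,0.75,0],[0,0,1,0]]

```text
time: 14.75
eef_pos: [0.4259, 0.006, 0.1369]
tcp_rot: [0.489, 0.511, -0.489, 0.511]
contact_force: [0.5, 0.9, 0.1]
opening: 1.002
```

Call:
servo_tool:
  deltas:
    - [[0,0,0.3,0],[0.2,0.25,0.3,0],[0.4,0.5,0.3,0],[0.6,0.75,0.3,0],[0.86,1,0.3,0]]

```text
time: 15.25
eef_pos: [0.5125, 0.1071, 0.1662]
tcp_rot: [0.489, 0.511, -0.489, 0.511]
contact_force: [0.3, -0.9, 0.6]
opening: 0.997
```

Run:
```python
from h import *
S=read_camera('scene');T=read_camera('top')
s=get_state();print(s['time'],s['eef_pos'],s['contact_force'],s['opening'])
a=cv2.resize(S[170:290,310:430],None,fx=3.3,fy=3.3,interpolation=2);b=cv2.resize(T[210:330,290:410],None,fx=3.3,fy=3.3,interpolation=2)
cv2.imwrite('pics/c4.png',np.hstack([a,b]))
```

```text
15.35 [0.5142643  0.10811892 0.16636917] [-0.36354554  0.26575485 -0.55656033] 0.9986621241817342
```

View pics/c4.png

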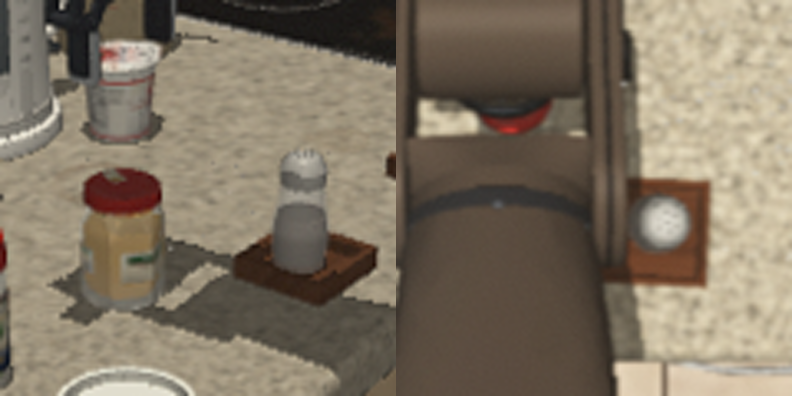

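The salt shaker stands in its stand. Next, the honey jar.

Call:
servo_tool:
  deltas:
    - [[0,0.02,0,0],[0,0.02,-0.15,0],[0,0.02,-0.35,0],[0,0.02,-0.55,0],[0,0.02,-0.75,0]]

```text
time: 15.85
eef_pos: [0.5107, 0.1071, 0.0888]
tcp_rot: [0.489, 0.511, -0.489, 0.511]
contact_force: [0.5, -0.1, -0.0]
opening: 0.997
```

Call:
servo_tool:
  deltas:
    - [[0,0,-0.2,0],[0,0,-0.4,0],[0,0,-0.6,0],[0,0,-0.6,0],[0,0,-0.6,0]]

```text
time: 16.35
eef_pos: [0.5111, 0.1074, 0.0299]
tcp_rot: [0.489, 0.511, -0.489, 0.51]
contact_force: [0.2, -0.0, 0.6]
opening: 0.998
```

Call:
servo_tool:
  deltas:
    - [[0,0,0,0],[0,0,0,0],[0,0,0,0],[0,0,0,0],[0,0,0,0]]
  claw: -1
  force: 60

```text
time: 16.85
eef_pos: [0.5134, 0.1078, 0.0323]
tcp_rot: [0.489, 0.51, -0.488, 0.512]
contact_force: [-0.5, -1.3, 6.7]
opening: 0.668
```

Call:
servo_tool:
  deltas:
    - [[0,0,0,0],[0,0,0,0],[0,0,0,0],[0,0,0,0],[0,0,0,0]]

```text
time: 17.35
eef_pos: [0.5134, 0.1078, 0.0323]
tcp_rot: [0.489, 0.51, -0.488, 0.512]
contact_force: [-1.9, -1.5, 6.3]
opening: 0.671
```

Call:
servo_tool:
  deltas:
    - [[0,0,0.1,0],[0,0,0.25,0],[0,0,0.4,0],[0,0,0.5,0],[0,0,0.5,0]]

```text
time: 17.85
eef_pos: [0.5137, 0.1081, 0.0829]
tcp_rot: [0.49, 0.51, -0.487, 0.512]
contact_force: [-0.0, -0.6, -4.1]
opening: 0.664
```

Call:
servo_tool:
  deltas:
    - [[-0.1,0.1,0,0],[-0.3,0.3,0,0],[-0.55,0.55,0,0],[-0.8,0.8,0,0],[-1,1,0,0]]

```text
time: 18.35
eef_pos: [0.4088, 0.2091, 0.079]
tcp_rot: [0.488, 0.512, -0.49, 0.51]
contact_force: [-0.3, -0.3, -3.7]
opening: 0.669
```

Call:
servo_tool:
  deltas:
    - [[-0.03,0.15,0,0],[-0.06,0.3,0,0],[-0.06,0.42,0,0],[-0.06,0.42,0,0],[-0.06,0.42,-0.15,0]]

```text
time: 18.85
eef_pos: [0.4076, 0.2507, 0.0668]
tcp_rot: [0.49, 0.51, -0.487, 0.512]
contact_force: [0.5, 0.6, -3.9]
opening: 0.667
```

Run:
```python
from h import *
S=read_camera('scene')
s=get_state();print(s['time'],s['eef_pos'],s['contact_force'],s['opening'])
cv2.imwrite('pics/c5.png',cv2.resize(S[200:330,270:430],None,fx=4,fy=4,interpolation=2))
```

```text
18.9 [0.40504869 0.24946994 0.06325257] [-1.498559   -0.53381588 -5.58222541] 0.6715274537280983
```

View pics/c5.png

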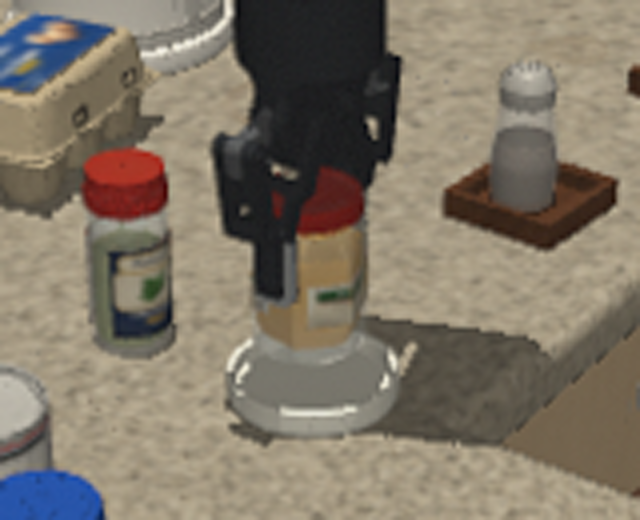

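The honey jar is held upright over the dish.

Call:
servo_tool:
  deltas:
    - [[0,0,-0.07,0],[0,0,-0.14,0],[0,0,-0.2,0],[0,0,-0.24,0],[0,0,-0.26,0]]

```text
time: 19.4
eef_pos: [0.4059, 0.2498, 0.0388]
tcp_rot: [0.489, 0.511, -0.489, 0.511]
contact_force: [-0.3, 0.3, -4.4]
opening: 0.666
```

Call:
servo_tool:
  deltas:
    - [[0,0,-0.01,0],[0,0,-0.02,0],[0,0,-0.02,0],[0,0,-0.02,0],[0,0,-0.02,0]]

```text
time: 19.9
eef_pos: [0.4061, 0.25, 0.0384]
tcp_rot: [0.488, 0.511, -0.489, 0.511]
contact_force: [-4.2, -2.4, 5.4]
opening: 0.667
```

Call:
servo_tool:
  deltas:
    - [[0,0,0,0],[0,0,0,0],[0,0,0,0],[0,0,0,0],[0,0,0,0]]
  claw: 1
  force: 40

```text
time: 20.4
eef_pos: [0.4062, 0.2501, 0.0374]
tcp_rot: [0.489, 0.511, -0.489, 0.511]
contact_force: [0.4, -0.3, -0.4]
opening: 1.001
```

Call:
servo_tool:
  deltas:
    - [[0,0,0.1,0],[0,0,0.3,0],[0,0,0.5,0],[0,0,0.75,0],[0,0,1,0]]

```text
time: 20.9
eef_pos: [0.406, 0.25, 0.1388]
tcp_rot: [0.489, 0.511, -0.489, 0.511]
contact_force: [1.7, 0.3, 0.3]
opening: 0.998
```

Call:
servo_tool:
  deltas:
    - [[0,0,0.3,0],[0.2,0.05,0.4,0],[0.5,0.1,0.4,0],[0.75,0.13,0.4,0],[1,0.13,0.4,0]]

```text
time: 21.4
eef_pos: [0.5072, 0.2634, 0.1784]
tcp_rot: [0.489, 0.511, -0.488, 0.511]
contact_force: [0.6, -1.0, -0.1]
opening: 0.999
```

Call:
servo_tool:
  deltas:
    - [[0.13,0,0,0],[0.13,0,0,0],[0.13,0,-0.2,0],[0.13,0,-0.4,0],[0.13,0,-0.6,0]]

```text
time: 21.9
eef_pos: [0.5179, 0.2631, 0.117]
tcp_rot: [0.489, 0.511, -0.489, 0.511]
contact_force: [0.1, -0.2, -0.4]
opening: 1.003
```

Call:
servo_tool:
  deltas:
    - [[0,0,-0.2,0],[0,0,-0.4,0],[0,0,-0.6,0],[0,0,-0.69,0],[0,0,-0.69,0]]

```text
time: 22.4
eef_pos: [0.5171, 0.2627, 0.047]
tcp_rot: [0.487, 0.512, -0.49, 0.51]
contact_force: [-0.4, -0.1, -0.1]
opening: 1.002
```

Call:
servo_tool:
  deltas:
    - [[0,0,0,0],[0,0,0,0],[0,0,0,0],[0,0,0,0],[0,0,0,0]]
  claw: -1

```text
time: 22.9
eef_pos: [0.52, 0.2635, 0.05]
tcp_rot: [0.49, 0.511, -0.488, 0.511]
contact_force: [-1.0, -0.6, 6.0]
opening: 0.509
```

Call:
servo_tool:
  deltas:
    - [[0,0,0,0],[0,0,0,0],[0,0,0,0],[0,0,0,0],[0,0,0,0]]

```text
time: 23.4
eef_pos: [0.52, 0.2635, 0.0499]
tcp_rot: [0.49, 0.511, -0.488, 0.511]
contact_force: [-1.5, 0.8, 5.9]
opening: 0.512
```

Call:
servo_tool:
  deltas:
    - [[0,0,0.1,0],[0,0,0.25,0],[0,0,0.45,0],[0,0,0.65,0],[0,0,0.8,0]]

```text
time: 23.9
eef_pos: [0.5197, 0.2631, 0.1306]
tcp_rot: [0.489, 0.511, -0.488, 0.511]
contact_force: [0.4, -0.1, -0.7]
opening: 0.511
```

Call:
servo_tool:
  deltas:
    - [[0,-0.1,0.2,0],[0,-0.3,0.4,0],[0,-0.55,0.5,0],[0,-0.8,0.5,0],[0,-1,0.5,0]]

```text
time: 24.4
eef_pos: [0.5192, 0.1619, 0.1796]
tcp_rot: [0.489, 0.511, -0.488, 0.511]
contact_force: [-0.2, 2.1, -1.2]
opening: 0.511
```

Call:
servo_tool:
  deltas:
    - [[0,-0.2,0,0],[0,-0.4,0,0],[0,-0.6,0,0],[0,-0.8,0,0],[0,-1,0,0]]

```text
time: 24.9
eef_pos: [0.5188, 0.0621, 0.1789]
tcp_rot: [0.489, 0.511, -0.489, 0.511]
contact_force: [0.3, 0.7, -0.3]
opening: 0.515
```

Call:
servo_tool:
  deltas:
    - [[0,-0.2,0,0],[0,-0.4,0,0],[0,-0.6,0,0],[0,-0.8,0,0],[0,-1,0,0]]

```text
time: 25.4
eef_pos: [0.5188, -0.0379, 0.1789]
tcp_rot: [0.489, 0.511, -0.489, 0.511]
contact_force: [0.1, -0.0, -0.9]
opening: 0.511
```

Call:
servo_tool:
  deltas:
    - [[-0.1,-0.2,0,0],[-0.2,-0.4,0,0],[-0.3,-0.6,0,0],[-0.4,-0.8,0,0],[-0.5,-1,0,0]]

```text
time: 25.9
eef_pos: [0.4685, -0.1378, 0.1789]
tcp_rot: [0.489, 0.511, -0.489, 0.511]
contact_force: [0.8, -0.1, -1.1]
opening: 0.51
```

Call:
servo_tool:
  deltas:
    - [[-0.15,-0.2,0,0],[-0.3,-0.4,0,0],[-0.45,-0.6,0,0],[-0.56,-0.72,0,0],[-0.56,-0.72,0,0]]

```text
time: 26.4
eef_pos: [0.4121, -0.2101, 0.1788]
tcp_rot: [0.489, 0.51, -0.49, 0.511]
contact_force: [0.5, -0.3, -1.2]
opening: 0.512
```

Call:
servo_tool:
  deltas:
    - [[0,0,-0.15,0],[0,0,-0.35,0],[0,0,-0.55,0],[0,0,-0.75,0],[0,0,-0.9,0]]

```text
time: 26.9
eef_pos: [0.4131, -0.208, 0.0874]
tcp_rot: [0.489, 0.512, -0.488, 0.511]
contact_force: [-0.7, 0.3, -0.4]
opening: 0.513
```

Run:
```python
from h import *
S=read_camera('scene')
s=get_state();print(s['time'],s['eef_pos'],s['contact_force'],s['opening'])
cv2.imwrite('pics/c6.png',cv2.resize(S[140:260,370:510],None,fx=4,fy=4,interpolation=2))
```

```text
26.95 [ 0.41171861 -0.20699657  0.08510538] [-1.06974857  0.54205974 -2.53111236] 0.5134958710936317
```

View pics/c6.png

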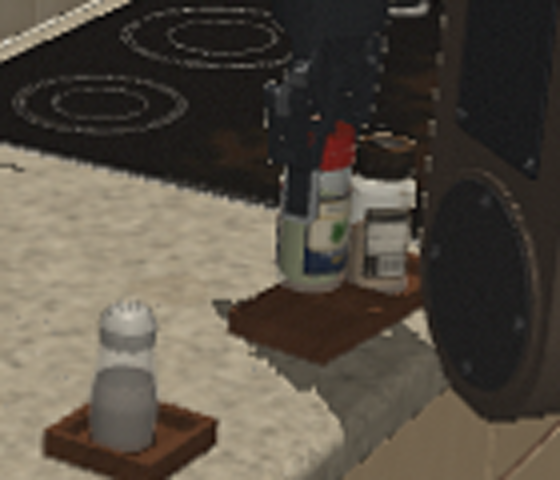

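Call:
servo_tool:
  deltas:
    - [[0,0,-0.1,0],[0,0,-0.2,0],[0,0,-0.27,0],[0,0,-0.31,0],[0,0,-0.33,0]]

```text
time: 27.45
eef_pos: [0.413, -0.209, 0.0559]
tcp_rot: [0.489, 0.512, -0.489, 0.511]
contact_force: [-3.4, 3.2, 13.3]
opening: 0.512
```

Call:
servo_tool:
  deltas:
    - [[0,0,0,0],[0,0,0,0],[0,0,0,0],[0,0,0,0],[0,0,0,0]]

```text
time: 27.95
eef_pos: [0.4134, -0.2092, 0.0559]
tcp_rot: [0.489, 0.511, -0.489, 0.511]
contact_force: [-0.8, 1.8, 5.9]
opening: 0.515
```

Contact is at floor height again. I'll release with a part opening because spice_c is close.

Call:
servo_tool:
  deltas:
    - [[0,0,0,0],[0,0,0,0],[0,0,0,0],[0,0,0,0],[0,0,0,0]]
  claw: 0.45

```text
time: 28.45
eef_pos: [0.413, -0.209, 0.0552]
tcp_rot: [0.489, 0.511, -0.489, 0.511]
contact_force: [0.1, -0.2, 0.9]
opening: 0.722
```

Call:
servo_tool:
  deltas:
    - [[0,0,0.1,0],[0,0,0.3,0],[0,0,0.5,0],[0,0,0.75,0],[0,0,1,0]]

```text
time: 28.95
eef_pos: [0.413, -0.2089, 0.1569]
tcp_rot: [0.489, 0.511, -0.489, 0.511]
contact_force: [-0.0, -0.6, -0.8]
opening: 0.724
```

Call:
servo_tool:
  deltas:
    - [[0,0,0.2,0],[0,0,0.4,0],[0,0,0.6,0],[0,0,0.8,0],[0,0,0.8,0]]

```text
time: 29.45
eef_pos: [0.4145, -0.2101, 0.2394]
tcp_rot: [0.489, 0.508, -0.488, 0.514]
contact_force: [1.3, -0.7, 0.6]
opening: 0.722
```

Call:
servo_tool:
  deltas:
    - [[0,-0.2,0,0],[0,-0.4,0,0],[0,-0.6,0,0],[0,-0.8,0,0],[0,-1,0,0]]

```text
time: 29.95
eef_pos: [0.4128, -0.3099, 0.2346]
tcp_rot: [0.489, 0.511, -0.489, 0.511]
contact_force: [-0.5, 0.4, -0.1]
opening: 0.723
```

Call:
servo_tool:
  deltas:
    - [[0,-0.2,0,0],[0,-0.4,0,0],[0,-0.6,0,0],[0,-0.8,0,0],[0,-1,0,0]]

```text
time: 30.45
eef_pos: [0.4129, -0.4107, 0.2351]
tcp_rot: [0.489, 0.511, -0.489, 0.511]
contact_force: [-0.2, -0.4, -0.6]
opening: 0.725
```

Call:
servo_tool:
  deltas:
    - [[0,-0.2,0,0],[0,-0.4,0,0],[0,-0.6,0,0],[0,-0.8,0,0],[0,-1,0,0]]

```text
time: 30.95
eef_pos: [0.4128, -0.5107, 0.2349]
tcp_rot: [0.489, 0.511, -0.489, 0.511]
contact_force: [-0.1, 0.0, -0.2]
opening: 0.721
```

Run:
```python
from h import *
S=read_camera('scene');T=read_camera('top')
s=get_state();print(s['time'],s['eef_pos'],s['contact_force'],s['opening'])
for c in ["scene","top"]:
    for q in ["spice_a","salt_shaker","honey_jar","tin_half","yoghurt_pot"]:
        print(c,q,[(np.round(d['at'],3).tolist(),round(d['p'],2)) for d in recognise(c,q)])
a=cv2.resize(S[160:310,240:500],None,fx=3,fy=3,interpolation=2)[:, :780]
b=cv2.resize(T[230:315,240:540],None,fx=2.6,fy=1.75,interpolation=2)
cv2.imwrite('pics/c7.png',np.vstack([a,b])[:600])
```

```text
31.05 [ 0.41235304 -0.51177244  0.23471037] [-0.70872845 -0.87368615 -0.28088743] 0.7271958170705395
scene spice_a [([0.398, -0.278, 0.066], 0.95), ([0.4, -0.193, 0.073], 0.66)]
scene salt_shaker [([0.421, 0.02, 0.055], 0.85)]
scene honey_jar [([0.354, 0.517, 0.055], 0.89), ([0.394, 0.27, 0.054], 0.81)]
scene tin_half [([0.474, 0.445, 0.059], 0.71)]
scene yoghurt_pot [([0.405, 0.027, 0.008], 0.64), ([0.676, -0.108, 0.049], 0.58)]
top spice_a [([0.402, -0.285, 0.098], 0.96), ([0.407, -0.202, 0.109], 0.89)]
top salt_shaker [([0.426, 0.012, 0.084], 0.7), ([0.413, 0.008, 0.005], 0.33)]
top honey_jar [([0.372, 0.491, 0.086], 0.72), ([0.406, 0.244, 0.088], 0.67)]
top tin_half [([0.482, 0.422, 0.055], 0.79), ([0.405, -0.282, 0.1], 0.41)]
top yoghurt_pot [([0.685, -0.129, 0.071], 0.83)]
```

View pics/c7.png

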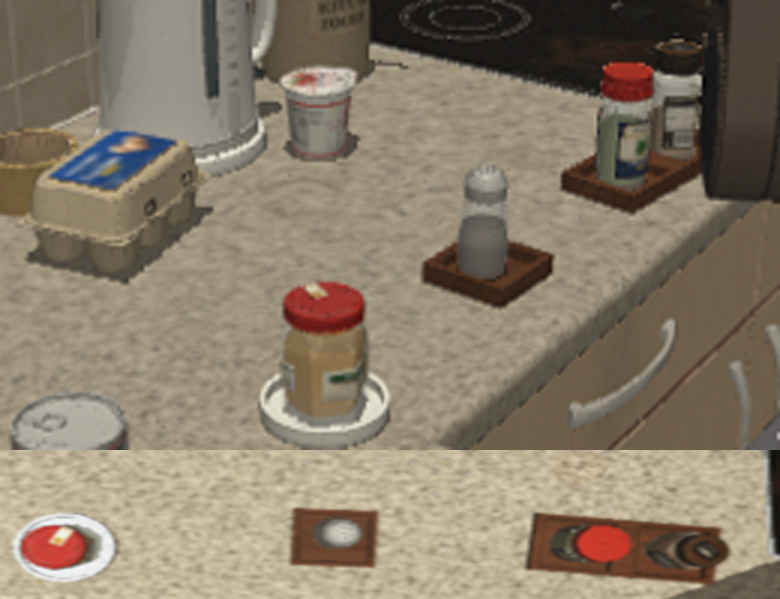

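All four stand upright in their places, and the tin and yoghurt pot have not moved.

```bash
python3 -c "
from plant import *
print(sign_off(), get_state()['time'])"
```

```text
the job is handed in; nothing more can be done
the job is handed in; nothing more can be done
```

All four jars are in their places and the job is handed in. It was done at about 31.5 s of the 93 s allowed:
- **Spice jars:** the brown-lid jar stands in the far rack pocket and the red-lid jar in the near one.
- **Salt shaker:** it stands in the square stand.
- **Honey jar:** it stands in the white dish.

In the last pictures every jar is upright and the arm is well clear. Each was set down at the height expected for its floor. The recognised positions of the tin and yoghurt pot are unchanged to within 3 mm, and I did not touch the blue look-alike.

- **Force:** the highest reading I saw was about 24 N in z at the wrist, when the shaker touched its floor. I eased that off before letting go.
- **Network misreports:** in the final check it also reported a yoghurt pot at the salt stand and, with a low value, a tin at the spice rack. Both are contradicted by the pictures.

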